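# Drift the vise lug into line and bolt it down

## Task

The small bench vise has been knocked round on its rear bolt, so the hole in its front lug no longer lines up with the hole in the anchor block underneath. Push the tapered drift from the rack down through both holes, fully home and without forcing it, so that it levers the holes into line; then stand the drift upright back in the rack and put the square-headed bolt through both holes with its head down on the lug. Leave the tin, the wooden finial and the cork block where they are.

Things in the scene. Friction and masses are not known exactly. Their poses are not given: they have to be found in the camera images.
- pad: Fixed beech block under the vise, 35 mm high. Origin on the bench, z up: the block is 120 mm wide in x and runs from 30 to 200 mm along +y. Against its end, below the vise's front lug, stands a fixed steel anchor block, 90 (x) by 60 (y) mm, also 35 mm high, with a 16 mm vertical through hole in its middle, hidden by the lug but for what shows through the lug's hole.
- vise: Low grey vise on the mount, 35 mm above the bench. Origin on its underside at the axis of its rear bolt, the vertical pivot it swings about; the lug hole lies 150 mm along its -y. Base 10 mm thick; jaws 54 mm high, 30 to 106 mm along -y; screw sticks out to -x. Swings stiffly: about 6 N sideways at the lug moves it; it stays where left.
- lug_hole (a point): Centre of the mouth of the 16 mm through hole in the vise's front lug, on its top face, 45 mm above the bench; moves with the vise; axes as the vise's. Lug 10 mm thick, 50 mm wide. At the start the centre of the anchor's hole below lies 7 to 9.6 mm from it along the vise's x axis, towards +x or -x: which is not measured, but can be seen or felt.
- rack: Fixed dark wooden block, 60 (x) by 190 (y) mm, 45 mm high, with three vertical 18 mm through holes on its y axis at -60, 0 and +60 mm. Origin at the centre of its underside. The drift and the bolt start in the two outer holes, either way round; the middle one is free.
- drift: Tapered drift, point down in the rack. Origin at the point, z up to the handle. Steel point 4 mm across, widening to 15.2 mm at 34 mm, straight from 34 to 42, a collar 28 mm across from 42 to 48 that comes to rest on lug or rack, and a square pale wooden handle 20 x 20 mm, sides along its x and y, from 48 to 100. About 120 g.
- bolt: Square-headed steel bolt, head up in the rack. Origin at the foot of the shank, z up to the head. Shank 13.4 mm across (10.4 at the bevelled foot), 38 mm long, then a washer face 28 mm across, 3 mm thick, and a square head 20 x 20 mm, sides along its x and y, from 41 to 61 mm. About 80 g.
- tin: Bystander: white tin with a black band, 72 mm across, 85 mm high, standing on the bench; origin at the centre of its underside.
- finial: Bystander: small turned wooden finial, 40 mm across, 78 mm high, standing; origin at the centre of its underside.
- sander: Bystander: cork sanding block 60 x 100 x 28 mm; origin at the centre of its underside.
Mind the look-alikes: they are no part of the job. What is shaped like the bolt but pink is not meant.

How it is judged:
By the outcome, as a careful person would: the job done as asked, in the order asked, and still so for the second after the job is handed in, with the robot touching nothing.
It also fails if it takes over 72 s, if anything falls off the work surface, if the arm or the gripper's body presses on something with over 40 N, if the wrist force passes 120 N, or if a joint passes its speed limit or range.

## Robot

A 6-joint arm with a two-finger parallel gripper is mounted at the origin on the work surface. World frame = base frame: x ahead of the robot, y to its left, z up, the work surface at z = 0. Lengths are in m, angles in rad, forces in N, time in s.
With the tool pointing down it reaches from about 0.35 to 0.875 m from the base axis. Payload 4.2 kg.
Tool frame: the origin (TCP) lies between the finger pads; the fingertips stand 22 mm ahead of it and the grasp point (between the pads) lies 3 mm ahead of it (bot.tip_reach is the distance from the TCP to the fingertips, in m); z points along the fingers, y is the line along which they close (so a half turn about z gives the same grasp; the last joint's range is limited). The gripper opens to 87 mm and grips with 3 to 60 N. Pads are 19 mm wide; open, the fingers measure 117 mm over their backs; the gripper's body (75 mm by 190 mm) begins 51 mm behind the grasp point.
Start: joints at [-0.879, 0.385, 0.008, 0, -1.194, -0.259], TCP at [0.262, -0.567, 0.245] pointing down, gripper open.
Joint ranges: [-3.14, 3.14], [-1.21, 2.06], [-1.07, 1.41], [-3.16, 2.05], [-2.99, -0.16], [-3.1, 3.1]. Speed limits (rad/s): [2.79, 2.79, 3.14, 3.14, 3.14, 3.14].

## Interface

Orientations are given as a unit quaternion [x, y, z, w].
In Python, from bench import bot gives the robot as it stands.
- The arm moves only by the shell command python3 -m inch 'ROWS' [FORCE]. ROWS is JSON, a list that holds one entry, the list of rows, each a list of 7 numbers: the shift along the tool's x, y, z in m, then the turn, a rotation vector about the tool's x, y, z in degrees, then the gripper's target within -1 to 1 (shut at 1, half-way at 0, fully open at -1). In form: [[[tx, ty, tz, ax, ay, az, jaw], ...]]. A call has 1 to 10 rows; each row is the pose to reach, as a shift and turn from the pose commanded when the call began, along the tool's axes at that moment; what a row does not reach only later rows make up. A row lasts 1/12 s, in which the tool goes at most 41.7 mm and 7.16 degrees, less where a joint would pass 70% of its speed; a pose out of reach is approached as far as the arm can. A call with a gripper value outside its range is refused whole. The fingers move at their own pace and stop on an object; FORCE is the grip in N (left out, the last holds). Time passes only in rows, so rows that repeat a pose let the fingers close. It gives the time, the measured TCP pose, the force, the opening and the grip force at its end, in the units of the state.
- bot.state(): the state, without advancing time (a new reading comes with each control period).
- bot.grab_frame(name): name is "side" or "top" or "wrist"; returns a dict with "color" (384x512x3 uint8, red, green, blue), "mtx" (3x3 intrinsics, pixels), "rvec" (rotation vector, rad) and "tvec" (3), from world to camera coordinates, as OpenCV has them. Camera axes: x right, y down, z forward; pixel columns grow to the right and rows downward; lengths in m; the calibration is good to about 2 mm. A picture is of the moment at which its call begins. There is no depth.
- bot.job_done(): hands the job in; it is judged then, once.
The state is a dict: "clock": time; "joint_pos": joint angles; "qvel": joint speeds; "joint_torque": joint torques, N m; "position": TCP position; "tcp_rot": TCP orientation; "wrist_force": force on the tool from outside, world axes, zero at the start; "wrist_torque": the same for the moment, N m; "opening": finger opening in m; "finger_force": force on a finger pad.
Only numpy, scipy, OpenCV 4.12 (cv2) and the standard library are available. Lean on these libraries where they do the work, as an engineer would, in place of code of your own. Each camera call takes 0.05 s, during which the arm holds its last target. There are 200 camera calls.

## Working session

There is one attempt and no reset: what is moved stays moved. The work goes in short steps, Python scripts to look and compute and a shell command to move; the robot and the scene stay as the last step left them, time stands still between calls to the robot, and variables do not carry over. Pictures are saved under pics/ and viewed, at most 10 in all, crops included, and the job is handed in when it is done.

```bash
mkdir -p pics; ls; python3 - <<'E'
from bench import bot
import cv2,numpy as np,pickle
fs={n:bot.grab_frame(n) for n in("side","top","wrist")}
pickle.dump(fs,open('f0.pkl','wb'))
for n,f in fs.items():
    R=cv2.Rodrigues(np.array(f['rvec'],float))[0];print(n,(-R.T@np.ravel(f['tvec'])).round(3),np.round(R[2],2),f['mtx'][0][0])
im=[fs[n]['color'][...,::-1] for n in("side","top")]
cv2.imwrite('pics/top0.png',cv2.resize(im[1],(800,600),interpolation=2))
cv2.imwrite('pics/side0.png',cv2.resize(im[0],(800,600),interpolation=2))
print(bot.state())
E
```

```text
pics
side [ 0.592 -0.597  0.467] [ 0.03  0.83 -0.56] 355.439405947816
top [ 0.412 -0.024  1.085] [ 0.2   0.   -0.98] 449.0028685853136
wrist [ 0.189 -0.601  0.384] [ 0.26  0.12 -0.96] 346.14491089846956
{'clock': 0.15, 'joint_pos': array([-8.79391754e-01,  3.85390364e-01,  6.97998678e-03, -3.45251380e-04,
       -1.19400296e+00, -2.58597930e-01]), 'qvel': array([-0.00033611, -0.00028203,  0.00330696,  0.00167347, -0.00047207,
       -0.00078787]), 'joint_torque': array([-9.16762474e-04, -3.91050625e+01,  1.87588674e+01,  4.22237501e+00,
        1.24348624e-02, -1.47333585e-04]), 'position': array([ 0.26198624, -0.56699944,  0.24372131]), 'tcp_rot': array([-2.14655995e-01,  9.76689369e-01,  7.92382588e-04, -2.27060859e-04]), 'wrist_force': array([0.43301803, 0.17701979, 0.19156734]), 'wrist_torque': array([-0.00391699,  0.05351475, -0.00771233]), 'finger_force': 0.0, 'opening': 0.08691096694010794}
```

View pics/top0.png

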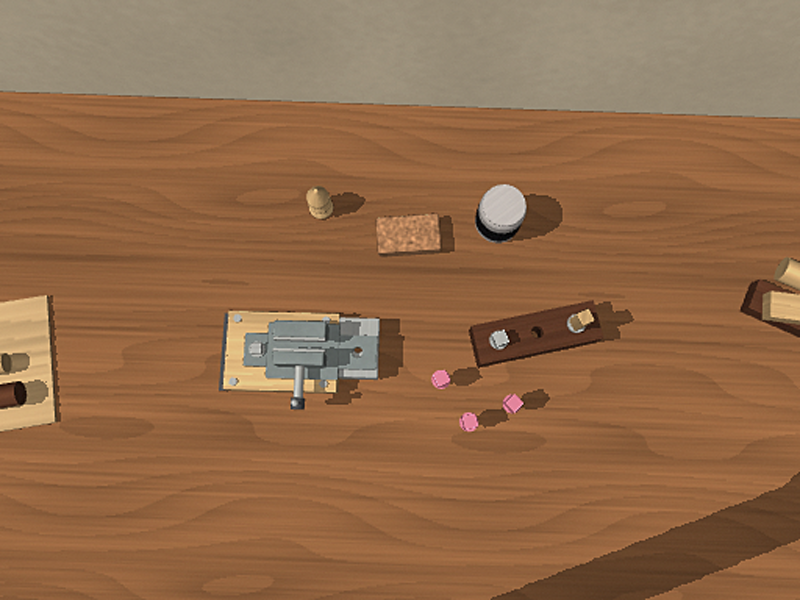

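View pics/side0.png

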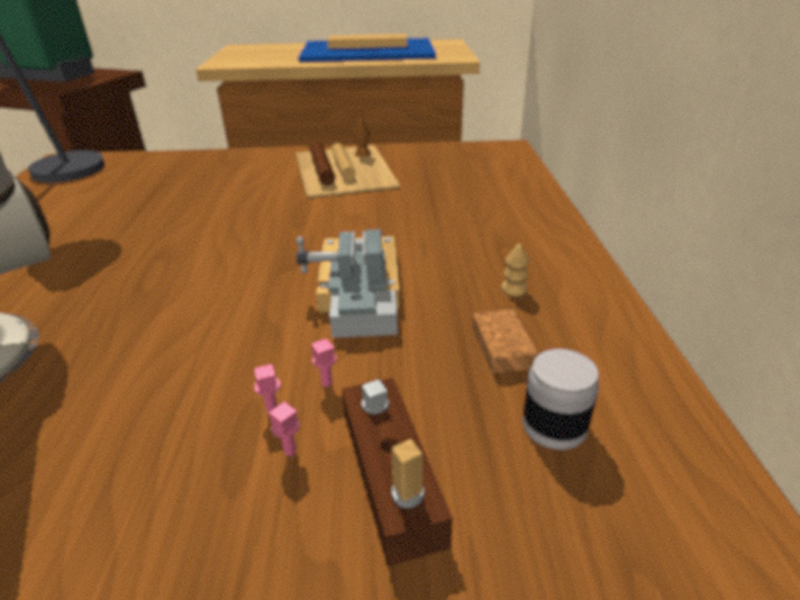

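Both views show the same things. The top view is at 800x600:
- **Square-headed candidates:** grey head at (500,339) in the rack, and pink ones at (441,379), (512,403) and (469,422). The grey one in the rack is the bolt.
- **Drift:** pale handle at (582,318) in the rack's far hole. The free hole is at (537,331).
- **Lug hole:** (357,351).

An enlarged crop will confirm this.

```bash
cat > h.py <<'E'
import numpy as np,cv2
def cam(f):
    R=cv2.Rodrigues(np.array(f['rvec'],float))[0];t=np.ravel(f['tvec']);return R,t,np.array(f['mtx'],float)
def p2w(f,u,v,z):
    R,t,K=cam(f);d=R.T@np.linalg.solve(K,[u,v,1.]);c=-R.T@t
    return c+d*(z-c[2])/d[2]
def w2p(f,P):
    return cv2.projectPoints(np.array(P,float).reshape(-1,1,3),np.array(f['rvec'],float),np.array(f['tvec'],float),np.array(f['mtx'],float),None)[0].reshape(-1,2)
E
python3 - <<'E'
import pickle,cv2,numpy as np
from h import *
fs=pickle.load(open('f0.pkl','rb'));f=fs['top'];im=f['color'][...,::-1]
a=cv2.resize(im[190:260,135:260],None,fx=6,fy=6,interpolation=cv2.INTER_CUBIC)[:, :750]
b=cv2.resize(im[190:236,298:390],None,fx=6,fy=6,interpolation=cv2.INTER_CUBIC)
o=np.zeros((600,752,3),np.uint8);o[:320,:750]=a[:320];o[322:322+276,:552]=b;cv2.imwrite('pics/crop.png',o)
s=.64
for n,u,v,z in[('bolt',500,338,.068),('drift',585,317,.103),('mid',537,331,.045),('lug',357,351,.045),('rk1',470,328,.045),('rk2',594,302,.045),('rk3',600,339,.045),('rk4',477,366,.045)]:print(n,p2w(f,u*s,v*s,z).round(4))
E
```

```text
bolt [ 0.5726 -0.162   0.068 ]
drift [ 0.6016 -0.2781  0.103 ]
mid [ 0.5888 -0.2206  0.045 ]
lug [0.549 0.048 0.045]
rk1 [ 0.5898 -0.12    0.045 ]
rk2 [ 0.6364 -0.3071  0.045 ]
rk3 [ 0.58  -0.315  0.045]
rk4 [ 0.5329 -0.1313  0.045 ]
```

View pics/crop.png

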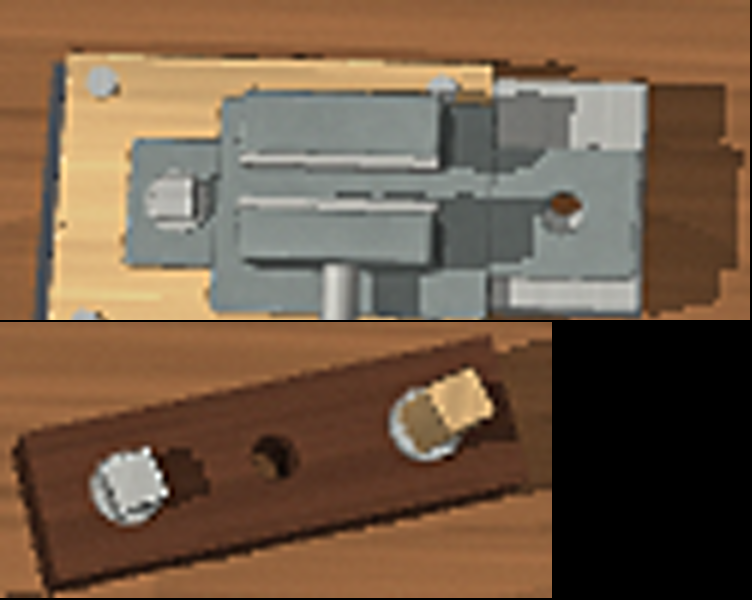

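Confirmed: the grey bolt head is at crop (135,482), the drift handle at (450,405) and the free hole at (272,457). In the lug hole at (563,211), daylight through the anchor hole shows at the upper (+x) edge and anchor steel at the lower edge, so the anchor hole lies towards +x. Next I hover over the drift.

```bash
cat >> h.py <<'E'
from scipy.spatial.transform import Rotation as Ro
def go(x,y,z,yaw):
    """print shift (mm, tool axes) and turn (deg) to TCP x,y,z, tool down, tool-y at yaw deg"""
    from bench import bot
    s=bot.state();R=Ro.from_quat(s['tcp_rot'])
    a=np.radians(yaw);Y=np.array([np.cos(a),np.sin(a),0]);Z=np.array([0,0,-1.]);X=np.cross(Y,Z)
    T=Ro.from_matrix(np.c_[X,Y,Z])
    print('shift mm',(R.inv().apply(np.array([x,y,z])-s['position'])*1e3).round(1),'turn',(R.inv()*T).as_rotvec(degrees=True).round(2),'clock',round(s['clock'],2))
E
python3 -c "
from h import *
go(.5966,-.275,.25,200);go(.5966,-.275,.25,208)"
```

```text
shift mm [-426.2  124.8   -6.1] turn [ 8.000e-02  7.000e-02 -8.521e+01] clock 0.15
shift mm [-426.2  124.8   -6.1] turn [ 8.000e-02  7.000e-02 -9.321e+01] clock 0.15
```

```bash
python3 -m inch '[[[-0.2,0.06,0,0,0,-35,-1],[-0.2,0.06,0,0,0,-35,-1],[-0.2,0.06,0,0,0,-35,-1],[-0.2,0.06,0,0,0,-35,-1],[-0.426,0.125,-0.006,0,0,-70,-1],[-0.426,0.125,-0.006,0,0,-70,-1],[-0.426,0.125,-0.006,0,0,-70,-1],[-0.426,0.125,-0.006,0,0,-70,-1],[-0.426,0.125,-0.006,0,0,-70,-1],[-0.426,0.125,-0.006,0,0,-70,-1]]]' 20
python3 -m inch '[[[0,0,0,0,0,-24,-1],[0,0,0,0,0,-24,-1],[0,0,0,0,0,-24,-1],[0,0,0,0,0,-24,-1],[0,0,0,0,0,-24,-1],[0,0,0,0,0,-24,-1]]]'
python3 - <<'E'
from bench import bot
import cv2,pickle
from h import *
f=bot.grab_frame('wrist');pickle.dump(f,open('w1.pkl','wb'))
cv2.imwrite('pics/w1.png',cv2.resize(f['color'][...,::-1],(800,600),interpolation=2))
go(.5966,-.275,.25,208)
E
```

```text
clock: 0.98
position: [0.5769, -0.2913, 0.2498]
tcp_rot: [0.738, -0.675, -0.0, 0.0]
wrist_force: [0.3, -1.1, -0.2]
opening: 0.0874
finger_force: 0.0
clock: 1.48
position: [0.5756, -0.293, 0.2496]
tcp_rot: [0.86, -0.51, -0.0, 0.0]
wrist_force: [-0.3, -0.2, -0.8]
opening: 0.0869
finger_force: 0.0
shift mm [ -5.8 -27.1  -0.4] turn [0.02 0.03 0.72] clock 1.53
```

View pics/w1.png

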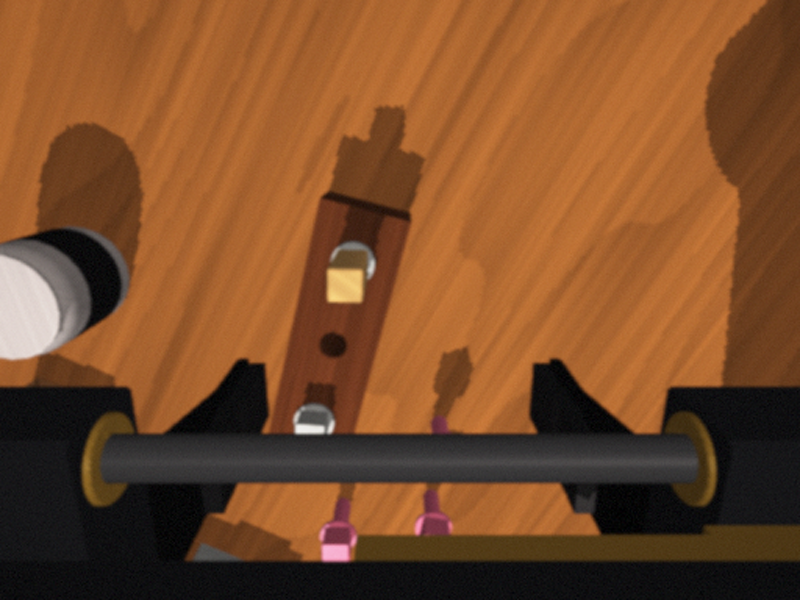

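The wrist view shows the drift handle top at (346,285), square with the image, so the yaw matches. The collar is at (353,262), the free hole at (333,345) and the bolt washer at (314,421).

```bash
python3 - <<'E'
from h import *
import pickle
f=pickle.load(open('w1.pkl','rb'));s=.64
for n,u,v,z in[('top',346,285,.103),('collar',353,263,.051),('mid',333,345,.045),('washer',314,421,.048),('c1',325,198,.045),('c2',410,217,.045),('hl',327,268,.103),('hr',365,268,.103)]:print(n,p2w(f,u*s,v*s,z).round(4))
t=pickle.load(open('f0.pkl','rb'))['top']
for n,u,v,z in[('Ttop',462/6+298,(398-322)/6+190,.103),('Tcollar',428/6+298,(424-322)/6+190,.051),('Twasher',128/6+298,(487-322)/6+190,.048),('mid',273/6+298,(457-322)/6+190,.045)]:print(n,p2w(t,u,v,z).round(4))
go(.601,-.2785,.25,207.5)
E
```

```text
top [ 0.6014 -0.2806  0.103 ]
collar [ 0.6017 -0.2807  0.051 ]
mid [ 0.5871 -0.2214  0.045 ]
washer [ 0.5731 -0.1644  0.048 ]
c1 [ 0.6363 -0.308   0.045 ]
c2 [ 0.5835 -0.3234  0.045 ]
hl [ 0.6148 -0.2842  0.103 ]
hr [ 0.5967 -0.2941  0.103 ]
Ttop [ 0.6021 -0.2794  0.103 ]
Tcollar [ 0.6014 -0.2795  0.051 ]
Twasher [ 0.5729 -0.1632  0.048 ]
mid [ 0.5872 -0.2202  0.045 ]
shift mm [ -0.6 -29.3  -0.4] turn [0.02 0.03 1.22] clock 1.53
```

```bash
python3 -c "
from h import *
go(.6015,-.280,.078,208.7)"
```

```text
shift mm [  1.  -29.1 171.6] turn [0.02 0.03 0.02] clock 1.53
```

```bash
python3 -m inch '[[[0.001,-0.029,0.04,0,0,0,-0.3],[0.001,-0.029,0.08,0,0,0,-0.3],[0.001,-0.029,0.11,0,0,0,-0.3],[0.001,-0.029,0.14,0,0,0,-0.3],[0.001,-0.029,0.16,0,0,0,-0.3],[0.001,-0.029,0.1715,0,0,0,-0.3],[0.001,-0.029,0.1715,0,0,0,-0.3]]]'
python3 -m inch '[[[0,0,0,0,0,0,1],[0,0,0,0,0,0,1],[0,0,0,0,0,0,1],[0,0,0,0,0,0,1],[0,0,0,0,0,0,1],[0,0,0,0,0,0,1]]]' 30
```

```text
clock: 2.12
position: [0.5999, -0.2797, 0.0753]
tcp_rot: [0.86, -0.51, -0.003, 0.001]
wrist_force: [0.8, -0.0, -1.2]
opening: 0.0574
finger_force: 0.0
clock: 2.62
position: [0.6019, -0.2801, 0.0793]
tcp_rot: [0.861, -0.509, 0.001, -0.0]
wrist_force: [1.3, -0.2, -1.2]
opening: 0.0249
finger_force: 0.0
```

```bash
python3 -m inch '[[[0,0,0,0,0,0,1],[0,0,0,0,0,0,1],[0,0,0,0,0,0,1],[0,0,0,0,0,0,1]]]' 30
python3 -m inch '[[[0,0,-0.03,0,0,0,1],[0,0,-0.06,0,0,0,1],[0,0,-0.09,0,0,0,1],[0,0,-0.12,0,0,0,1],[0,0,-0.14,0,0,0,1],[0,0,-0.14,0,0,0,1],[0,0,-0.14,0,0,0,1]]]'
python3 -c "
from h import *
go(.549,.048,.21,180)"
```

```text
clock: 2.95
position: [0.6019, -0.2801, 0.079]
tcp_rot: [0.861, -0.509, 0.0, 0.0]
wrist_force: [-0.3, 0.7, 4.2]
opening: 0.0199
finger_force: 30.0
clock: 3.53
position: [0.6018, -0.2799, 0.219]
tcp_rot: [0.861, -0.509, 0.001, -0.001]
wrist_force: [-0.7, -0.0, -0.9]
opening: 0.0199
finger_force: 30.0
shift mm [-312.8 -111.6    9. ] turn [-1.100e-01 -1.000e-02  2.878e+01] clock 3.53
```

```bash
python3 -c "
from h import *
go(.549,.09,.23,180)"
python3 -m inch '[[[-0.04,-0.015,-0.011,0,0,7,1],[-0.08,-0.03,-0.011,0,0,14,1],[-0.12,-0.045,-0.011,0,0,21,1],[-0.16,-0.06,-0.011,0,0,28.5,1],[-0.2,-0.075,-0.011,0,0,28.5,1],[-0.24,-0.09,-0.011,0,0,28.5,1],[-0.28,-0.1,-0.011,0,0,28.5,1],[-0.313,-0.1115,-0.011,0,0,28.5,1],[-0.35,-0.132,-0.011,0,0,28.5,1],[-0.35,-0.132,-0.011,0,0,28.5,1]]]'
python3 - <<'E'
from h import *
go(.549,.09,.23,180)
E
```

```text
shift mm [-349.6 -131.8  -11. ] turn [-1.100e-01 -1.000e-02  2.878e+01] clock 3.53
clock: 4.37
position: [0.5473, 0.095, 0.2271]
tcp_rot: [0.711, -0.703, -0.001, 0.001]
wrist_force: [0.0, -0.4, -1.4]
opening: 0.0197
finger_force: 30.0
shift mm [ 5.  -1.6 -2.9] turn [0.18 0.01 0.59] clock 4.37
```

```bash
python3 -m inch '[[[0,0,0,0,0,0,1],[0,0,0,0,0,0,1],[0,0,0,0,0,0,1]]]'
python3 - <<'E'
from bench import bot
import cv2,pickle
from h import *
f=bot.grab_frame('wrist');pickle.dump(f,open('w2.pkl','wb'))
print(w2p(f,[.549,.048,.045]))
u,v=w2p(f,[.549,.048,.045])[0].astype(int);print(u,v)
x0,y0=max(u-90,0),max(v-75,0)
print(x0,y0)
cv2.imwrite('pics/w2.png',cv2.resize(f['color'][y0:y0+150,x0:x0+200,::-1],None,fx=4,fy=4,interpolation=cv2.INTER_CUBIC))
go(.549,.09,.23,180)
E
```

```text
clock: 4.62
position: [0.5481, 0.0893, 0.228]
tcp_rot: [0.709, -0.706, -0.001, 0.001]
wrist_force: [0.1, -0.6, -1.7]
opening: 0.02
finger_force: 30.0
[[253.70726761 130.841996  ]]
253 130
163 55
shift mm [-1.  -0.7 -1.6] turn [ 0.12 -0.05  0.2 ] clock 4.67
```

View pics/w2.png

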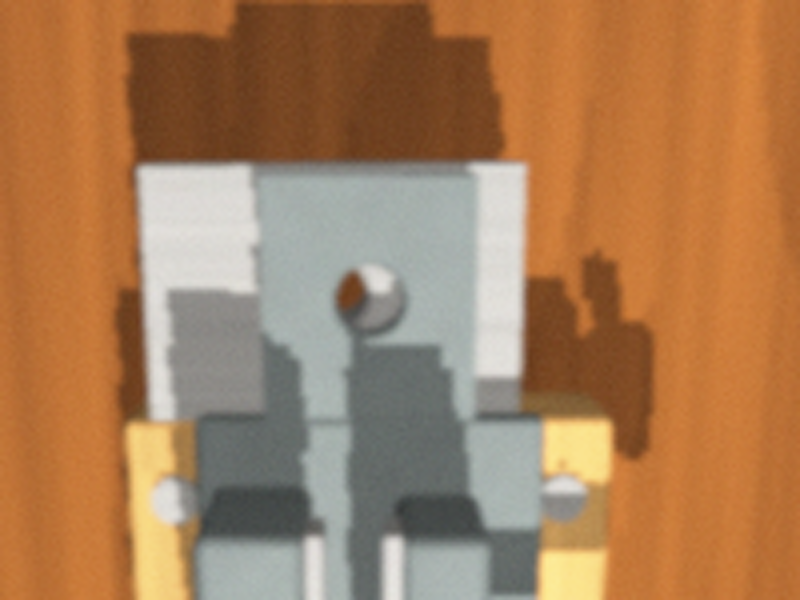

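The view shows the lug hole at crop (371,299), with daylight at its left (+x) side. The anchor's top corners are (138,164), (527,164), (150,418) and (523,416).

```bash
python3 - <<'E'
from h import *
import pickle
f=pickle.load(open('w2.pkl','rb'))
q=lambda u,v,z:p2w(f,163+u/4-.4,55+v/4-.4,z)
print('lug',q(371,299,.045).round(4))
C=np.array([q(*p,.035) for p in[(138,164),(527,164),(523,416),(150,418)]]);print(C.round(4),'anchor',C.mean(0).round(4))
L=[q(u,v,.045) for u,v in[(257,178),(262,330),(473,174),(477,330)]];print('lug edges',np.round(L,4))
for a,b in((0,1),(2,3)):
  d=L[b]-L[a];print('vise yaw',np.degrees(np.arctan2(-d[0],d[1])).round(2))
a=np.array([.5565,.048,0])
go(.5525,.048,.16,180)
E
```

```text
lug [0.5475 0.0466 0.045 ]
[[0.6017 0.0169 0.035 ]
 [0.5113 0.0166 0.035 ]
 [0.5101 0.076  0.035 ]
 [0.6014 0.0769 0.035 ]] anchor [0.5561 0.0466 0.035 ]
lug edges [[0.5734 0.0196 0.045 ]
 [0.5729 0.0539 0.045 ]
 [0.5246 0.0185 0.045 ]
 [0.5227 0.0537 0.045 ]]
vise yaw 0.85
vise yaw 3.02
shift mm [41.  -4.2 68.4] turn [ 0.12 -0.05  0.2 ] clock 4.67
```

```bash
python3 -m inch '[[[0.02,-0.004,0.02,0,0,0,1],[0.042,-0.004,0.05,0,0,0.2,1],[0.042,-0.004,0.08,0,0,0.2,1],[0.042,-0.004,0.1,0,0,0.2,1],[0.042,-0.004,0.1,0,0,0.2,1],[0.042,-0.004,0.1,0,0,0.2,1],[0.042,-0.004,0.1,0,0,0.2,1]]]'
python3 - <<'E'
from h import *
go(.5522,.0468,.111,180)
E
```

```text
clock: 5.25
position: [0.5542, 0.0478, 0.1308]
tcp_rot: [0.708, -0.707, 0.001, -0.001]
wrist_force: [-0.3, -0.6, -0.3]
opening: 0.0198
finger_force: 30.0
shift mm [ 1.   2.  19.8] turn [-0.15  0.01  0.07] clock 5.25
```

```bash
python3 -m inch '[[[0.001,0.0015,0,0,0,0,1],[0.001,0.0015,0.005,0,0,0,1],[0.001,0.0015,0.01,0,0,0,1],[0.001,0.0015,0.015,0,0,0,1],[0.001,0.0015,0.02,0,0,0,1],[0.001,0.0015,0.02,0,0,0,1],[0.001,0.0015,0.02,0,0,0,1]]]'
python3 - <<'E'
from h import *
go(.5562,.0468,.079,180)
E
```

```text
clock: 5.83
position: [0.5513, 0.0473, 0.109]
tcp_rot: [0.708, -0.706, -0.0, 0.0]
wrist_force: [0.2, 0.5, -0.0]
opening: 0.0199
finger_force: 30.0
shift mm [ 0.5 -4.9 30. ] turn [ 0.05 -0.03  0.11] clock 5.83
```

```bash
python3 -m inch '[[[0,-0.001,0.002,0,0,0,1],[0,-0.002,0.004,0,0,0,1],[0,-0.002,0.006,0,0,0,1],[0,-0.003,0.008,0,0,0,1],[0,-0.003,0.01,0,0,0,1],[0,-0.003,0.01,0,0,0,1]]]'
```

```text
clock: 6.33
position: [0.5525, 0.0471, 0.0987]
tcp_rot: [0.707, -0.707, -0.001, 0.002]
wrist_force: [-4.6, 1.4, 1.8]
opening: 0.0199
finger_force: 30.0
```

```bash
python3 -m inch '[[[0,-0.001,0.002,0,0,0,1],[0,-0.001,0.004,0,0,0,1],[0,-0.002,0.006,0,0,0,1],[0,-0.002,0.008,0,0,0,1],[0,-0.002,0.008,0,0,0,1],[0,-0.002,0.008,0,0,0,1]]]'
```

```text
clock: 6.83
position: [0.5545, 0.0472, 0.0907]
tcp_rot: [0.707, -0.707, -0.001, 0.002]
wrist_force: [-5.3, 2.2, 1.9]
opening: 0.0195
finger_force: 30.0
```

```bash
python3 -m inch '[[[0,-0.0005,0.002,0,0,0,1],[0,-0.001,0.004,0,0,0,1],[0,-0.0015,0.006,0,0,0,1],[0,-0.0015,0.008,0,0,0,1],[0,-0.0015,0.008,0,0,0,1],[0,-0.0015,0.008,0,0,0,1]]]'
```

```text
clock: 7.33
position: [0.556, 0.0475, 0.0826]
tcp_rot: [0.707, -0.707, -0.001, 0.001]
wrist_force: [-6.1, 3.0, 0.3]
opening: 0.0198
finger_force: 30.0
```

```bash
python3 -m inch '[[[-0.0006,-0.0003,0.001,0,0,0,1],[-0.0008,-0.0006,0.002,0,0,0,1],[-0.0008,-0.0008,0.003,0,0,0,1],[-0.0008,-0.0008,0.004,0,0,0,1],[-0.0008,-0.0008,0.004,0,0,0,1],[-0.0008,-0.0008,0.004,0,0,0,1]]]'
```

```text
clock: 7.83
position: [0.5568, 0.0478, 0.0791]
tcp_rot: [0.708, -0.707, -0.001, 0.002]
wrist_force: [-5.1, 1.1, 3.7]
opening: 0.0194
finger_force: 30.0
```

```bash
python3 -m inch '[[[0,0,0.0005,0,0,0,1],[0,0,0.001,0,0,0,1],[0,0,0.001,0,0,0,1],[0,0,0.001,0,0,0,1]]]'
```

```text
clock: 8.17
position: [0.5576, 0.0479, 0.0791]
tcp_rot: [0.708, -0.706, -0.001, 0.001]
wrist_force: [-6.6, -0.2, 7.3]
opening: 0.02
finger_force: 30.0
```

```bash
python3 -m inch '[[[0,0.001,0.001,0,0,0,1],[0,0.001,0.002,0,0,0,1],[0,0.001,0.002,0,0,0,1],[0,0.001,0.002,0,0,0,1],[0,0.001,0.002,0,0,0,1]]]'
```

```text
clock: 8.58
position: [0.5576, 0.0479, 0.079]
tcp_rot: [0.708, -0.706, 0.0, 0.0]
wrist_force: [-7.2, 0.5, 15.8]
opening: 0.0199
finger_force: 30.0
```

```bash
python3 - <<'E'
from bench import bot
import cv2,pickle
from h import *
f=bot.grab_frame('side');s=f['color'][...,::-1]
u,v=w2p(f,[.556,.047,.05])[0].astype(int)
cv2.imwrite('pics/s3.png',cv2.resize(s[v-45:v+35,u-60:u+60],None,fx=6,fy=6,interpolation=cv2.INTER_CUBIC))
E
```

```text
(no output)
```

View pics/s3.png

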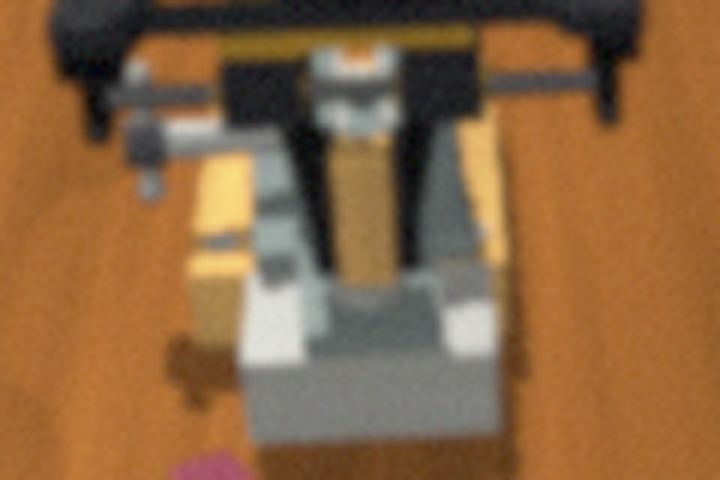

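The drift is home: the collar is down on the lug at (365,295), and z is stiff with the TCP at .079, the same height as when it sat in the rack. I draw it straight up and return it to its own hole.

```bash
python3 -m inch '[[[0,0.0005,-0.004,0,0,0,1],[0,0.0005,-0.01,0,0,0,1],[0,0.0005,-0.02,0,0,0,1],[0,0.0005,-0.03,0,0,0,1],[0,0.0005,-0.045,0,0,0,1],[0,0.0005,-0.065,0,0,0,1],[0,0.0005,-0.09,0,0,0,1],[0,0.0005,-0.12,0,0,0,1],[0,0.0005,-0.12,0,0,0,1]]]'
python3 -c "
from h import *
go(.6018,-.280,.16,208)
go(.6018,-.280,.16,180)"
```

```text
clock: 9.38
position: [0.5614, 0.0488, 0.2039]
tcp_rot: [0.708, -0.706, 0.004, -0.006]
wrist_force: [1.1, 0.3, -0.3]
opening: 0.0193
finger_force: 30.0
shift mm [329.  -38.7  43.7] turn [ -0.83  -0.06 -27.81] clock 9.38
shift mm [329.  -38.7  43.7] turn [-0.81  0.14  0.19] clock 9.38
```

```bash
python3 -m inch '[[[0.04,-0.005,0.01,0,0,-7,1],[0.08,-0.01,0.015,0,0,-14,1],[0.12,-0.015,0.015,0,0,-21,1],[0.16,-0.02,0.015,0,0,-28,1],[0.2,-0.025,0.015,0,0,-28,1],[0.24,-0.03,0.015,0,0,-28,1],[0.28,-0.035,0.015,0,0,-28,1],[0.31,-0.037,0.02,0,0,-28,1],[0.329,-0.039,0.03,0,0,-28,1],[0.329,-0.039,0.04,0,0,-28,1]]]'
python3 -m inch '[[[0,0,0,0,0,0,1],[0,0,0,0,0,0,1],[0,0,0,0,0,0,1]]]'
python3 -c "
from h import *
go(.6019,-.280,.122,208)"
```

```text
clock: 10.22
position: [0.5972, -0.2853, 0.1563]
tcp_rot: [0.856, -0.516, 0.001, 0.0]
wrist_force: [0.3, -0.1, -2.5]
opening: 0.0197
finger_force: 30.0
clock: 10.47
position: [0.5973, -0.2799, 0.1572]
tcp_rot: [0.858, -0.514, 0.0, -0.0]
wrist_force: [0.5, -0.6, -0.7]
opening: 0.0196
finger_force: 30.0
shift mm [ 2.2 -4.  35.2] turn [-0.03 -0.04  0.18] clock 10.47
```

```bash
python3 -m inch '[[[0.0022,-0.004,0.01,0,0,0,1],[0.0022,-0.004,0.02,0,0,0,1],[0.0022,-0.004,0.03,0,0,0,1],[0.0022,-0.004,0.03,0,0,0,1],[0.0022,-0.004,0.03,0,0,0,1],[0.0022,-0.004,0.03,0,0,0,1]]]'
python3 -c "
from h import *
go(.6019,-.280,.079,208)"
```

```text
clock: 10.97
position: [0.6015, -0.2809, 0.1264]
tcp_rot: [0.858, -0.514, -0.0, 0.0]
wrist_force: [0.6, -0.5, -0.5]
opening: 0.02
finger_force: 30.0
shift mm [-0.6 -0.8 47.4] turn [ 0.02 -0.01  0.12] clock 10.97
```

```bash
python3 -m inch '[[[-0.0006,-0.0008,0.01,0,0,0,1],[-0.0006,-0.0008,0.02,0,0,0,1],[-0.0006,-0.0008,0.03,0,0,0,1],[-0.0006,-0.0008,0.038,0,0,0,1],[-0.0006,-0.0008,0.044,0,0,0,1],[-0.0006,-0.0008,0.044,0,0,0,1],[-0.0006,-0.0008,0.0475,0,0,0,1],[-0.0006,-0.0008,0.0475,0,0,0,1],[-0.0006,-0.0008,0.0475,0,0,0,1]]]'
```

```text
clock: 11.72
position: [0.6021, -0.2801, 0.0793]
tcp_rot: [0.858, -0.514, 0.0, -0.0]
wrist_force: [-0.1, 0.4, -1.9]
opening: 0.0201
finger_force: 30.0
```

```bash
python3 -m inch '[[[0,0,0,0,0,0,0.2],[0,0,0,0,0,0,0.2],[0,0,0,0,0,0,0.2],[0,0,0,0,0,0,0.2],[0,0,-0.02,0,0,0,0.2],[0,0,-0.05,0,0,0,0.2],[0,0,-0.08,0,0,0,0.2],[0,0,-0.11,0,0,0,0.2],[0,0,-0.13,0,0,0,0.2],[0,0,-0.13,0,0,0,0.2]]]'
python3 - <<'E'
from bench import bot
from h import *
go(.573,-.1635,.2,208);go(.573,-.125,.21,208)
E
```

```text
clock: 12.55
position: [0.6044, -0.2811, 0.2156]
tcp_rot: [0.858, -0.514, 0.006, -0.001]
wrist_force: [0.4, -0.2, 0.9]
opening: 0.0349
finger_force: 0.0
shift mm [-118.6  -27.7   14.7] turn [-0.44 -0.5   0.15] clock 12.55
shift mm [-152.5  -45.9    4.6] turn [-0.44 -0.5   0.15] clock 12.55
```

```bash
python3 -m inch '[[[-0.04,-0.012,0,0,0,0,0],[-0.08,-0.024,0,0,0,0,0],[-0.12,-0.036,0,0,0,0,0],[-0.152,-0.044,0,0,0,0,0],[-0.152,-0.044,0,0,0,0,0],[-0.152,-0.044,0,0,0,0,0],[-0.152,-0.044,0,0,0,0,0]]]'
python3 - <<'E'
from bench import bot
import cv2,pickle
from h import *
f=bot.grab_frame('wrist');pickle.dump(f,open('w4.pkl','wb'))
u,v=w2p(f,[.573,-.1635,.06])[0].astype(int)
x0,y0=max(u-80,0),max(v-75,0);print(x0,y0)
cv2.imwrite('pics/w4.png',cv2.resize(f['color'][y0:y0+120,x0:x0+160,::-1],None,fx=5,fy=5,interpolation=cv2.INTER_CUBIC))
go(.573,-.1635,.2,208)
E
```

```text
clock: 13.13
position: [0.5691, -0.1251, 0.2089]
tcp_rot: [0.858, -0.514, 0.0, 0.0]
wrist_force: [0.6, -0.3, 0.6]
opening: 0.0435
finger_force: 0.0
192 67
shift mm [35.2 14.4  8.8] turn [ 0.01 -0.    0.07] clock 13.18
```

View pics/w4.png

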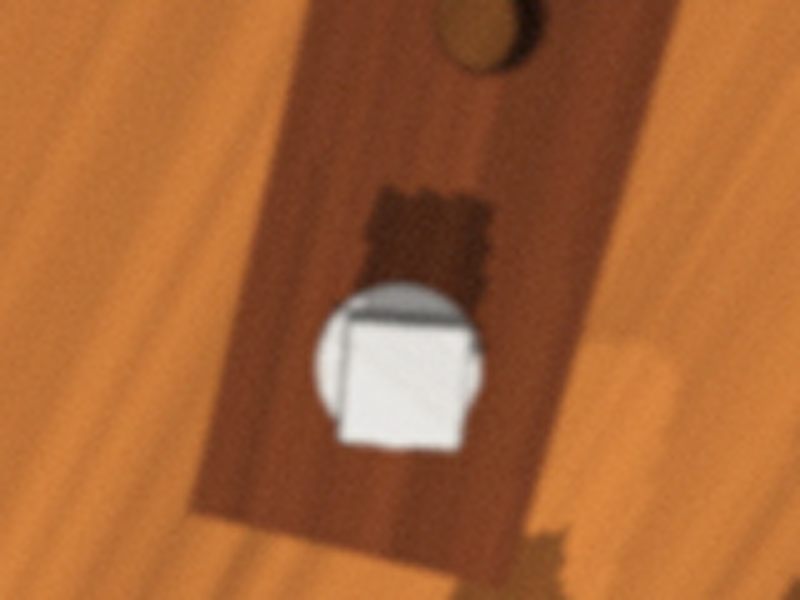

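The crop shows the grey bolt head's top corners at (349,320), (475,324), (463,450) and (338,442), with the washer centred near (400,366).

```bash
python3 - <<'E'
from h import *
import pickle
f=pickle.load(open('w4.pkl','rb'))
P=np.array([p2w(f,192+u/5-.4,67+v/5-.4,.068) for u,v in[(349,320),(475,324),(463,450),(338,442)]])
print(P.mean(0).round(4),[np.degrees(np.arctan2(*(P[b]-P[a])[1::-1])).round(1) for a,b in((0,1),(3,2),(0,3),(1,2))])
print(p2w(f,192+400/5-.4,67+366/5-.4,.048).round(4))
go(.573,-.164,.073,205)
E
```

```text
[ 0.573  -0.1638  0.068 ] [np.float64(-153.7), np.float64(-155.6), np.float64(113.3), np.float64(114.2)]
[ 0.5731 -0.1638  0.048 ]
shift mm [ 35.6  14.6 135.8] turn [ 0.01 -0.    3.07] clock 13.18
```

```bash
python3 -m inch '[[[0.02,0.008,0.02,0,0,3,0],[0.0356,0.0146,0.04,0,0,3,0],[0.0356,0.0146,0.07,0,0,3,0],[0.0356,0.0146,0.1,0,0,3,0],[0.0356,0.0146,0.12,0,0,3,0],[0.0356,0.0146,0.125,0,0,3,0],[0.0356,0.0146,0.125,0,0,3,0],[0.0356,0.0146,0.125,0,0,3,0],[0.0356,0.0146,0.125,0,0,3,0]]]'
python3 -c "
from h import *
go(.573,-.1638,.0735,205)"
```

```text
clock: 13.93
position: [0.5743, -0.164, 0.0857]
tcp_rot: [0.844, -0.537, 0.002, -0.001]
wrist_force: [-0.8, 0.8, 0.4]
opening: 0.0436
finger_force: 0.0
shift mm [-0.8  1.1 12.1] turn [-0.17 -0.11  0.09] clock 13.93
```

```bash
python3 -m inch '[[[-0.0004,0.0006,0.005,0,0,0,0],[-0.0004,0.0006,0.009,0,0,0,0],[-0.0004,0.0006,0.0115,0,0,0,0],[-0.0004,0.0006,0.0115,0,0,0,1],[-0.0004,0.0006,0.0115,0,0,0,1],[-0.0004,0.0006,0.0115,0,0,0,1],[-0.0004,0.0006,0.0115,0,0,0,1],[-0.0004,0.0006,0.0115,0,0,0,1],[-0.0004,0.0006,0.0115,0,0,0,1],[-0.0004,0.0006,0.0115,0,0,0,1]]]' 30
python3 -m inch '[[[0,0,0,0,0,0,1],[0,0,0,0,0,0,1]]]'
```

```text
clock: 14.77
position: [0.5724, -0.1633, 0.0727]
tcp_rot: [0.844, -0.537, 0.0, -0.0]
wrist_force: [-0.8, 0.7, 0.5]
opening: 0.0198
finger_force: 30.0
clock: 14.93
position: [0.5725, -0.1633, 0.0727]
tcp_rot: [0.844, -0.537, 0.0, -0.0]
wrist_force: [0.8, 0.6, 0.8]
opening: 0.0198
finger_force: 30.0
```

```bash
python3 -m inch '[[[0,0,-0.01,0,0,0,1],[0,0,-0.03,0,0,0,1],[0,0,-0.06,0,0,0,1],[0,0,-0.09,0,0,0,1],[0,0,-0.12,0,0,0,1],[0,0,-0.14,0,0,0,1],[0,0,-0.14,0,0,0,1],[0,0,-0.14,0,0,0,1],[0,0,-0.14,0,0,0,1]]]'
python3 -c "
from h import *
go(.549,.09,.23,180)"
```

```text
clock: 15.68
position: [0.5712, -0.1632, 0.2116]
tcp_rot: [0.844, -0.537, -0.001, 0.0]
wrist_force: [-0.1, -0.1, -1.2]
opening: 0.0198
finger_force: 30.0
shift mm [-238.8  -87.1  -18.1] turn [ 0.11  0.07 25.07] clock 15.68
```

```bash
python3 -m inch '[[[-0.04,-0.015,-0.01,0,0,7,1],[-0.08,-0.03,-0.018,0,0,14,1],[-0.12,-0.045,-0.018,0,0,21,1],[-0.16,-0.06,-0.018,0,0,25,1],[-0.2,-0.075,-0.018,0,0,25,1],[-0.225,-0.083,-0.018,0,0,25,1],[-0.239,-0.087,-0.018,0,0,25,1],[-0.239,-0.087,-0.018,0,0,25,1],[-0.239,-0.087,-0.018,0,0,25,1],[-0.239,-0.087,-0.018,0,0,25,1]]]'
python3 - <<'E'
from bench import bot
import cv2,pickle
from h import *
f=bot.grab_frame('wrist');pickle.dump(f,open('w5.pkl','wb'))
u,v=w2p(f,[.557,.048,.045])[0].astype(int);x0,y0=max(u-80,0),max(v-60,0);print(x0,y0)
cv2.imwrite('pics/w5.png',cv2.resize(f['color'][y0:y0+120,x0:x0+160,::-1],None,fx=5,fy=5,interpolation=cv2.INTER_CUBIC))
go(.5574,.0484,.12,180)
E
```

```text
clock: 16.52
position: [0.5491, 0.0892, 0.2293]
tcp_rot: [0.708, -0.707, -0.0, 0.001]
wrist_force: [-0.2, -0.2, -0.8]
opening: 0.0201
finger_force: 30.0
166 70
shift mm [ 40.3  -8.3 109.6] turn [ 0.11 -0.05  0.02] clock 16.57
```

View pics/w5.png

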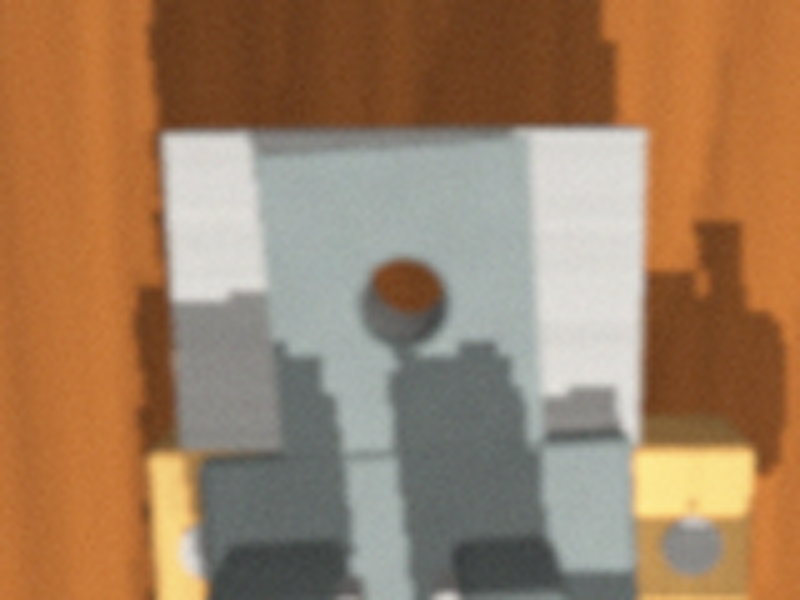

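The holes are now in line, and the bench shows right through the hole centred at crop (404,303). I bring the bolt above it.

```bash
python3 -m inch '[[[0.02,-0.004,0.02,0,0,0,1],[0.04,-0.008,0.05,0,0,0,1],[0.04,-0.008,0.08,0,0,0,1],[0.04,-0.008,0.1,0,0,0,1],[0.04,-0.008,0.105,0,0,0,1],[0.04,-0.008,0.105,0,0,0,1],[0.04,-0.008,0.105,0,0,0,1],[0.04,-0.008,0.105,0,0,0,1],[0.04,-0.008,0.105,0,0,0,1]]]'
python3 - <<'E'
from h import *
import pickle
f=pickle.load(open('w5.pkl','rb'));print(p2w(f,166+404/5-.4,70+303/5-.4,.045).round(4))
go(.5574,.0484,.073,180)
E
```

```text
clock: 17.32
position: [0.5588, 0.0503, 0.1272]
tcp_rot: [0.708, -0.706, 0.001, -0.002]
wrist_force: [0.3, 0.5, -1.8]
opening: 0.0199
finger_force: 30.0
[0.5567 0.0475 0.045 ]
shift mm [ 1.9  1.6 54.2] turn [-0.19  0.06  0.11] clock 17.32
```

```bash
python3 -m inch '[[[0.0012,0.0012,0.005,0,0,0,1],[0.0012,0.0012,0.008,0,0,0,1],[0.0012,0.0012,0.008,0,0,0,1],[0.0012,0.0012,0.008,0,0,0,1],[0.0012,0.0012,0.008,0,0,0,1]]]'
python3 - <<'E'
from h import *
go(.5572,.0484,.073,180)
E
```

```text
clock: 17.73
position: [0.5565, 0.0489, 0.1175]
tcp_rot: [0.708, -0.706, 0.0, -0.0]
wrist_force: [0.2, -0.2, -0.6]
opening: 0.0195
finger_force: 30.0
shift mm [ 0.5 -0.6 44.5] turn [-0.01 -0.    0.11] clock 17.73
```

```bash
python3 -m inch '[[[0.0004,-0.0005,0.003,0,0,0,1],[0.0004,-0.0005,0.007,0,0,0,1],[0.0004,-0.0005,0.011,0,0,0,1],[0.0004,-0.0005,0.015,0,0,0,1],[0.0004,-0.0005,0.015,0,0,0,1]]]'
```

```text
clock: 18.15
position: [0.5563, 0.0482, 0.1012]
tcp_rot: [0.708, -0.707, -0.001, 0.001]
wrist_force: [-0.5, -0.7, -0.8]
opening: 0.02
finger_force: 30.0
```

```bash
python3 -m inch '[[[0,-0.0004,0.003,0,0,0,1],[0,-0.0004,0.006,0,0,0,1],[0,-0.0004,0.009,0,0,0,1],[0,-0.0004,0.009,0,0,0,1]]]'
```

```text
clock: 18.48
position: [0.557, 0.0483, 0.0927]
tcp_rot: [0.708, -0.707, -0.0, 0.001]
wrist_force: [0.0, 0.7, -1.6]
opening: 0.0199
finger_force: 30.0
```

```bash
python3 -m inch '[[[0,0,0.004,0,0,0,1],[0,0,0.008,0,0,0,1],[0,0,0.012,0,0,0,1],[0,0,0.016,0,0,0,1],[0,0,0.019,0,0,0,1],[0,0,0.0205,0,0,0,1],[0,0,0.0205,0,0,0,1],[0,0,0.0205,0,0,0,1]]]'
```

```text
clock: 19.15
position: [0.5575, 0.0485, 0.0729]
tcp_rot: [0.708, -0.707, 0.0, -0.0]
wrist_force: [-0.1, -0.5, -1.5]
opening: 0.0199
finger_force: 30.0
```

```bash
python3 -m inch '[[[0,0,0,0,0,0,0.3],[0,0,0,0,0,0,0.3],[0,0,0,0,0,0,0.3],[0,0,0,0,0,0,0.3],[0,0,0,0,0,0,0.3],[0,0,-0.01,0,0,0,0.3],[0,0,-0.03,0,0,0,0.3],[0,0,-0.06,0,0,0,0.3],[0,0,-0.1,0,0,0,0.3],[0,0,-0.14,0,0,0,0.3]]]'
python3 -m inch '[[[-0.04,0,0,0,0,0,0.3],[-0.04,0,0,0,0,0,0.3],[-0.04,0,0,0,0,0,0.3],[-0.04,0,0,0,0,0,0.3]]]'
python3 - <<'E'
from bench import bot
import cv2
from h import *
g=bot.grab_frame('side')['color'][...,::-1]
w=bot.grab_frame('wrist')['color'][60:220,150:350,::-1]
o=np.zeros((600,800,3),np.uint8)
o[:300,:600]=cv2.resize(g[140:370,170:400],(300,300)).repeat(2,1)[:300] if 0 else cv2.resize(g[140:360,150:400],(600,300))
o[300:,:400]=cv2.resize(w,(400,300))
cv2.imwrite('pics/end.png',o)
E
```

```text
clock: 19.98
position: [0.5568, 0.0481, 0.2148]
tcp_rot: [0.708, -0.706, -0.0, 0.001]
wrist_force: [0.7, 1.5, -0.4]
opening: 0.0306
finger_force: 0.0
clock: 20.32
position: [0.5569, 0.0883, 0.2133]
tcp_rot: [0.708, -0.706, -0.0, 0.0]
wrist_force: [-0.8, 0.7, -0.6]
opening: 0.0305
finger_force: 0.0
```

View pics/end.png

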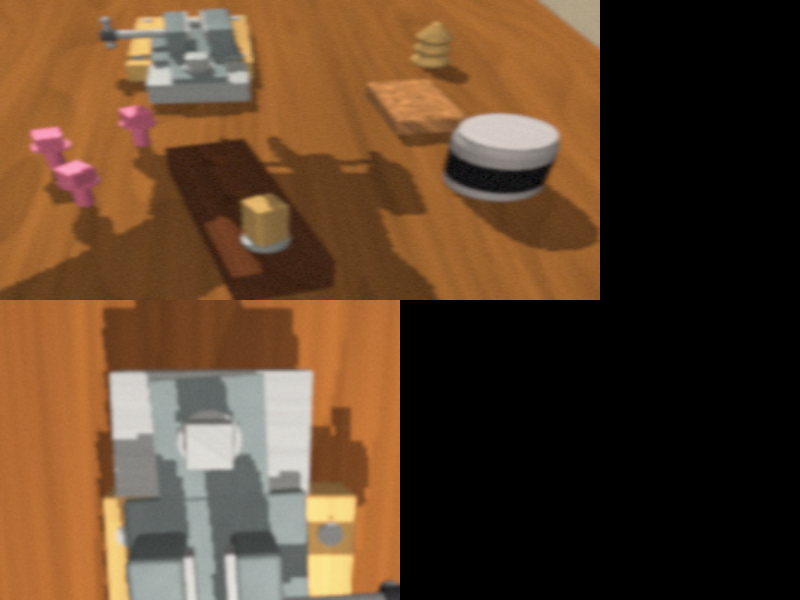

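The bolt head is down on the lug at (208,443). The drift stands upright in the rack at (265,222), and the tin, finial and cork block have not moved. I'm handing in the job.

```bash
python3 -c "
from bench import bot
print(bot.job_done())"
```

```text
the job is handed in; nothing more can be done
None
```

The job is handed in at about 20 s on the clock: the drift went fully home through both holes and is back upright in the rack, the bolt is through both holes with its head on the lug, and the tin, finial and cork block were left alone.

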